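# Switch off the charger sockets at closing time

## Robot

A 6-joint arm with a two-finger parallel gripper is mounted at the origin on a cart in front of the work surface, level with it; the furniture and walls round the work are solid. World frame = base frame: x ahead of the robot, y to its left, z up, the work surface at z = 0. Lengths are in m, angles in rad, forces in N, time in s.
With the tool pointing down it reaches from about 0.35 to 0.775 m from the base axis. Payload 5.5 kg.
Tool frame: the origin (TCP) lies on the centre line of the jaws, within the pads' length; the fingertips stand manip.tip_extent ahead of it and the grasp point (between the pads) lies 8 mm behind it (manip.tip_extent is the distance from the TCP to the fingertips, in m); z points along the fingers, y is the line along which they close (so a half turn about z gives the same grasp; the last joint's range is limited). The gripper opens to 85 mm and grips with 20 to 120 N. Pads are 22 mm wide; open, the fingers measure 114 mm over their backs; the gripper's body (76 mm by 85 mm) begins 54 mm behind the grasp point. The pads swing forward as they close: fully open they stand 13 mm farther back than shut.
Start: joints at [1.132, 0.313, 0.046, 1.304, 0, 1.431], TCP at [0.169, 0.55, 0.242] pointing down, gripper open.
Joint ranges: [-2.76, 2.76], [-0.86, 1.69], [-1.03, 1.26], [-2.2, 2.34], [-1.47, 1.5], [-3.14, 3.14]. Speed limits (rad/s): [2.57, 2.57, 3.14, 3.14, 3.14, 3.14].

## Interface

Orientations are given as a 3x3 rotation matrix whose columns are the frame's x, y, z axes.
In Python, from station import manip gives the robot as it stands.
- The arm moves only by the tool jog_arm, never from a script. Its argument "plan" is a list of rows, each a list of 3 entries, a list of its own where there are three numbers: the shift along the world's x, y, z in m, then the turn, a rotation vector about the world's x, y, z in rad, then the gripper command: -1 is shut, 1 is fully open, values between are in proportion. In form: [[[dx, dy, dz], [wx, wy, wz], claw], ...]. A call has 1 to 5 rows; each row is the pose to reach, as a shift and turn from the pose commanded when the call began; what a row does not reach only later rows make up. A row lasts 1/12 s, in which the tool goes at most 41.7 mm and 7.16 degrees, less where a joint would pass 70% of its speed; a pose out of reach is approached as far as the arm can. A call with a gripper value outside its range is refused whole. The fingers move at their own pace and stop on an object; the grip force is fixed at half the most. Time passes only in rows, so rows that repeat a pose let the fingers close. It gives the time, the measured TCP pose, the force, the opening and the grip force at its end, in the units of the state.
- manip.get_obs(): the state, without advancing time (a new reading comes with each control period).
- manip.grab_frame(name): name is "side" or "top" or "wrist"; returns (picture, depth): 420x560x3 uint8, red, green, blue; 420x560 float32, m along the optical axis (not along the pixel's ray), 0 where there is no reading.
- manip.calibration(name): a dict with "vertical_fov" (degrees; the focal length in pixels is half the picture's height over the tangent of half this angle, whatever the lens; pixels are square), "cx", "cy" (the principal point, pixels), "k1" (the pictures are not rectified: a ray, as slopes to the right and down, at radius r is drawn at 1 + k1 r^2 times it, then the intrinsics apply), "world_from_camera" (4x4, takes a point from camera to world coordinates); the wrist camera has in their place "hand_eye" (4x4, takes a point from camera to tool coordinates, whose origin is the TCP and whose axes are the flange's). Camera axes: x right, y up, looking along -z (the intrinsics and any distortion apply to the point x, -y, -z); pixel columns grow to the right and rows downward; lengths in m; the calibration is good to about 2 mm. A picture is of the moment at which its call begins: read the wrist's pose just before it. calibration takes no time and is no camera call.
- manip.sign_off(): hands the job in; it is judged then, once.
Trained networks look in the newest picture that a camera, given by its name, has taken for a name from the list of things; names that differ only in an ending like _2 or _b are one class to them, and where a whole thing is asked for, a point or a joint stands for the part that bears it (a point fixed in the world has none). Each returns a list of dicts, best first, with "confidence" (0 to 1); they miss things now and then, are a little off and sometimes report something else, mostly with a low value. They report only what shows in the picture. A call takes as long as a camera call.
- manip.silhouettes(camera, thing): "pixels" (420x560 bool, what is visible of it) and "xy" ([column, row] in pixels, amid what is visible of it).
The state is a dict: "time_s": time; "q": joint angles; "qvel": joint speeds; "joint_efforts": joint torques, N m; "position": TCP position; "tool_rot": TCP orientation; "wrist_force": force on the tool from outside, world axes, zero at the start; "moment": the same for the moment, N m; "opening": finger opening in m; "gripper_force": force on a finger pad.
Only numpy, scipy, OpenCV 4.12 (cv2) and the standard library are available. Lean on these libraries where they do the work, as an engineer would, in place of code of your own. Each camera call takes 0.05 s, during which the arm holds its last target. There are 200 camera calls.

## Task

Closing time: go along the row of white rocker switches on the black socket strip with a fingertip and lightly press down the front end of each, so that all four are off. The red main switch by the cord stays on; only touch the strip, do not lift it or shove it out of place, and leave the clippers and other things around it where they are.

Things in the scene. Friction and masses are not known exactly. Their poses are not given: they have to be found in the camera images.
- strip: black socket strip, loose on rubber feet, 1.2 kg, 86 (x) x 314 (y) x 36 mm high; origin: centre of its underside, x to the back, y along it to the cord end. Sockets in a row at x = +19, before each its white rocker (hinge line x = -24); red main rocker at y = +116. Plugs in the sockets reach 80 mm above the worktop, none nearer the front than x = 0; cords leave to the back and left
- rocker1 (a joint): hinge of white rocker 1 (the far end from the cord), rad: 0 = on (front end up, its red band showing), 0.35 = off (front end down). Starts on. A spring snaps it over past about 0.175 and holds it on either side; 1 to 2 N on its front end flips it. A tip dragged sideways into a raised rocker shoves the strip instead.
- rocker2 (a joint): hinge of white rocker 2 (counted from the end without the cord), rad: 0 = on (front end up, its red band showing), 0.35 = off (front end down). Starts on. A spring snaps it over past about 0.175 and holds it on either side; 1 to 2 N on its front end flips it. A tip dragged sideways into a raised rocker shoves the strip instead.
- rocker3 (a joint): hinge of white rocker 3 (counted from the end without the cord), rad: 0 = on (front end up, its red band showing), 0.35 = off (front end down). Starts on. A spring snaps it over past about 0.175 and holds it on either side; 1 to 2 N on its front end flips it. A tip dragged sideways into a raised rocker shoves the strip instead.
- rocker4 (a joint): hinge of white rocker 4 (next to the red main switch), rad: 0 = on (front end up, its red band showing), 0.35 = off (front end down). Starts on. A spring snaps it over past about 0.175 and holds it on either side; 1 to 2 N on its front end flips it. A tip dragged sideways into a raised rocker shoves the strip instead.
- press1 (a point): where to press rocker 1, fixed on the strip: 13 mm before the hinge line, 3 behind the front end, 37.5 above the worktop = top of the front half when off (front end 5.5 higher when on). Rocker 32 long, 21 wide, bevelled flanks, 52 apart. Housing top 1.5 lower, its front edge 6 in front. A tip reaching over the hinge line rests on the rear half and holds the rocker on
- press2 (a point): where to press rocker 2, fixed on the strip: 13 mm before the hinge line, 3 behind the front end, 37.5 above the worktop = top of the front half when off (front end 5.5 higher when on). See press1
- press3 (a point): where to press rocker 3, fixed on the strip: 13 mm before the hinge line, 3 behind the front end, 37.5 above the worktop = top of the front half when off (front end 5.5 higher when on). See press1
- press4 (a point): where to press rocker 4, fixed on the strip: 13 mm before the hinge line, 3 behind the front end, 37.5 above the worktop = top of the front half when off (front end 5.5 higher when on). See press1
- rocker_main (a joint): hinge of the red main rocker, same size and action as the white ones: 0 = on, 0.35 = off. Starts on and stays on.
- main (a point): the same point of the red main rocker, 64 beyond press4
- clipper_wood: brown and black hair clipper, 53x195x42, lying on the dark tool mat, mm; loose, to be left alone; origin at the centre of its underside
- claw_lime: lime-green hair claw, 53x73x41, on the dark tool mat, mm; loose, to be left alone; origin at the centre of its underside
- claw_blue: blue hair claw, 53x73x41, on the dark tool mat, mm; loose, to be left alone; origin at the centre of its underside
- fade_brush_red: red fade brush, 29x131x29, lying on the dark tool mat, mm; loose, to be left alone; origin at the centre of its underside
- guard_13: black clipper guard comb, 46x49x35, to the right of the strip, mm; loose, to be left alone; origin at the centre of its underside
- clip_steel: thin steel section clip, 12x114x18, on the tool mat, mm; loose, to be left alone; origin at the centre of its underside
- knuckle_brush: small black knob-handled brush, 49x72x56, to the right of the strip, mm; loose, to be left alone; origin at the centre of its underside
- trimmer_silver: silver and black trimmer, 34x151x36, to the right of the strip, mm; loose, to be left alone; origin at the centre of its underside. Farther right, beyond the worktop's right end, a tall ring light on a tripod stands at about x 0.41, y -0.51 m: an arm that starts beside it draws back towards its base (x about 0.22, y about -0.35) before swinging in

How it is judged:
By the outcome, as a careful person would: the job done as asked, in the order asked, and still so for the second after the job is handed in, with the robot touching nothing.
It also fails if it takes over 35 s, if anything falls off the work surface, if the arm or the gripper's body presses on something with over 40 N, if the wrist force passes 120 N, or if a joint passes its speed limit or range.

## Working session

There is one attempt and no reset: what is moved stays moved. The work goes in short steps, Python scripts to look and compute and a tool call to move; the robot and the scene stay as the last step left them, time stands still between calls to the robot, and variables do not carry over. Pictures are saved under pics/ and viewed, at most 10 in all, crops included, and the job is handed in when it is done.

Besides the shell and the picture viewer there is one more tool, called after "Request:" in YAML: its name, and indented under it one key for each argument. jog_arm: Moves the arm, as the interface text tells. Its arguments: {"type":"object","properties":{"plan":{"type":"array","items":{"type":"array"}}},"required":["plan"]}

```bash
mkdir -p pics; cat > h.py <<'E'
import numpy as np, cv2
from station import manip
def cam(name, obs=None):
    c=manip.calibration(name)
    if 'world_from_camera' in c: T=np.array(c['world_from_camera'])
    else:
        o=obs or manip.get_obs(); W=np.eye(4); W[:3,:3]=o['tool_rot']; W[:3,3]=o['position']; T=W@np.array(c['hand_eye'])
    f=210/np.tan(np.radians(c['vertical_fov'])/2)
    return f,c['cx'],c['cy'],c['k1'],T
def rays(C,uv):
    f,cx,cy,k,T=C; d=(np.atleast_2d(uv)-[cx,cy])/f; s=d.copy()
    for _ in range(20): s=d/(1+k*(s**2).sum(1,keepdims=True))
    return np.c_[s[:,0],-s[:,1],-np.ones(len(s))]
def at_depth(C,uv,z): return (rays(C,uv)*np.atleast_1d(z)[:,None])@C[4][:3,:3].T+C[4][:3,3]
def at_z(C,uv,h):
    r=rays(C,uv)@C[4][:3,:3].T; p=C[4][:3,3]; return p+r*((h-p[2])/r[:,2])[:,None]
def proj(C,P):
    f,cx,cy,k,T=C; p=(np.atleast_2d(P)-T[:3,3])@T[:3,:3]; s=np.c_[p[:,0],-p[:,1]]/-p[:,2:]
    return s*(1+k*(s**2).sum(1,keepdims=True))*f+[cx,cy]
E
python3 - <<'E'
from h import *
np.set_printoptions(precision=4,suppress=True)
o=manip.get_obs(); print(o, manip.tip_extent)
for n in ['top','side']:
    C=cam(n); img,d=manip.grab_frame(n); cv2.imwrite(f'pics/{n}0.png',img[:,:,::-1]); np.savez(f'{n}0.npz',img=img,d=d)
    print(n,C)
    for t in ['strip','press1','rocker_main']:
        for s in manip.silhouettes(n,t)[:5]:
            m=s['pixels']; v,u=np.nonzero(m&(d>0)); P=at_depth(C,np.c_[u,v],d[v,u])
            print(t,s['confidence'],s['xy'],m.sum(),np.median(P,0),P.min(0),P.max(0))
E
```

```text
{'time_s': 0.0, 'q': array([1.1324, 0.314 , 0.045 , 1.3036, 0.    , 1.4312]), 'qvel': array([ 0.0001, -0.001 , -0.0021, -0.0017, -0.0012, -0.0005]), 'joint_efforts': array([ -0.001 , -48.0626,  29.8534,   0.0192,  -0.0003,   0.    ]), 'position': array([0.1691, 0.5491, 0.2414]), 'tool_rot': array([[-0.9557,  0.2944, -0.0008],
       [ 0.2944,  0.9557, -0.0016],
       [ 0.0003, -0.0018, -1.    ]]), 'wrist_force': array([ 0.1661, -0.0646,  0.5986]), 'moment': array([-0.0449,  0.0134,  0.0167]), 'gripper_force': 0.0, 'opening': 0.08548589718648855} 0.011
top (np.float64(481.3485711281765), 285.0057649406397, 209.77654595929388, -0.02564553745578772, array([[-0.0003,  0.9836, -0.1801,  0.3826],
       [-1.    ,  0.0005,  0.0043,  0.1659],
       [ 0.0043,  0.1801,  0.9836,  1.1855],
       [ 0.    ,  0.    ,  0.    ,  1.    ]]))
strip 0.96 [240.0, 248.3] 5255 [0.5024 0.2715 0.0371] [ 0.4546  0.0962 -0.0027] [0.7635 0.4719 0.0863]
strip 0.48 [223.0, 193.9] 410 [0.6393 0.308  0.0287] [ 0.6047  0.2774 -0.0018] [0.6778 0.3413 0.0475]
press1 0.96 [236.2, 246.4] 5699 [0.5047 0.2727 0.0369] [ 0.4545  0.0942 -0.0027] [0.7639 0.4702 0.0863]
rocker_main 0.68 [196.0, 259.6] 97 [0.4691 0.3677 0.0393] [0.4566 0.3579 0.0328] [0.4882 0.3775 0.0458]
side (np.float64(382.87420533151845), 280.56710044803407, 203.39509456056464, -0.03247062801006016, array([[ 0.9562,  0.169 , -0.2389,  0.291 ],
       [-0.2924,  0.5168, -0.8046, -0.796 ],
       [-0.0125,  0.8393,  0.5436,  0.7112],
       [ 0.    ,  0.    ,  0.    ,  1.    ]]))
strip 0.93 [249.6, 203.7] 1888 [0.4979 0.2305 0.0372] [ 0.4512  0.0928 -0.0029] [0.7347 0.4838 0.0849]
press1 0.69 [251.8, 201.8] 1767 [0.4965 0.223  0.0374] [ 0.4516  0.0931 -0.0009] [0.7231 0.4706 0.0849]
```

```bash
python3 - <<'E'
import cv2
i=cv2.imread('pics/top0.png')[150:350,130:400]
cv2.imwrite('pics/a.png',cv2.resize(i,(800,592),interpolation=cv2.INTER_CUBIC))
E
```

```text
(no output)
```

View pics/a.png

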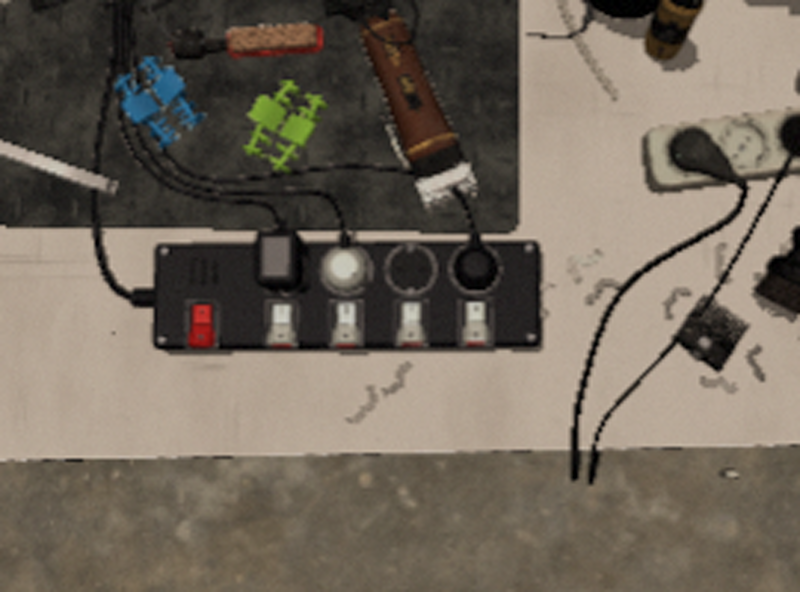

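```bash
python3 - <<'E'
from h import *
np.set_printoptions(precision=4,suppress=True)
C=cam('top'); z=np.load('top0.npz'); img,d=z['img'],z['d']
v,u=np.mgrid[150:350,130:400]; u=u.ravel();v=v.ravel()
P=at_depth(C,np.c_[u,v],d[v,u]); rgb=img[v,u].astype(int)
k=(P[:,0]>.44)&(P[:,0]<.56)&(P[:,1]>.08)&(P[:,1]<.42)&(P[:,2]>.029)&(P[:,2]<.043)
r=cv2.minAreaRect((P[k,:2]*1000).astype(np.float32)); print('rect',r, np.median(P[k,2]))
tab=(P[:,0]>.40)&(P[:,0]<.44)&(P[:,1]>.1)&(P[:,1]<.4); print('table z',np.median(P[tab,2]))
white=(rgb.min(1)>120)&k&(P[:,0]<.5)
red=(rgb[:,0]>120)&(rgb[:,1]<60)&k&(P[:,0]<.5)&(P[:,1]>.33)
for n,m in [('w',white),('r',red)]:
    im=np.zeros((420,560),np.uint8); im[v[m],u[m]]=1
    N,L,S,c=cv2.connectedComponentsWithStats(im)
    for i in range(1,N):
        if S[i,4]>20:
            q=at_z(C,[[c[i][0],c[i][1]]],.039)[0]; print(n,S[i],c[i],q)
E
```

```text
rect ((498.7336730957031, 256.8299560546875), (86.26824951171875, 323.22406005859375), 0.7011867761611938) 0.036929589490325876
table z 0.0006388042224023671
w [222 253   6  12  62] [224.3548 257.9194] [0.4762 0.3052 0.039 ]
w [244 252   6  13  65] [246.4615 257.5231] [0.4771 0.2527 0.039 ]
w [266 252   6  13  60] [268.4667 257.2833] [0.4777 0.2003 0.039 ]
w [288 252   6  12  55] [289.9818 256.9818] [0.4784 0.1492 0.039 ]
r [194 253   7  14  70] [197.4286 258.8429] [0.4739 0.3692 0.039 ]
```

Request:
jog_arm:
  plan:
    - [[0.04, -0.01, -0.01], [0, 0, 0.1], -1]
    - [[0.08, -0.03, -0.03], [0, 0, 0.2], -1]
    - [[0.12, -0.06, -0.05], [0, 0, 0.3], -1]
    - [[0.15, -0.09, -0.06], [0, 0, 0.3], -1]
    - [[0.18, -0.12, -0.07], [0, 0, 0.3], -1]

```text
time_s: 0.82
position: [0.3339, 0.4443, 0.177]
tool_rot: [[-1.0, -0.002, -0.0], [-0.002, 1.0, -0.0], [0.0, -0.0, -1.0]]
wrist_force: [-0.0, 0.4, -0.6]
opening: 0.0255
gripper_force: 0.0
```

Request:
jog_arm:
  plan:
    - [[0.02, -0.035, 0], [0, 0, 0.016], -1]
    - [[0.04, -0.07, 0], [0, 0, 0.016], -1]
    - [[0.06, -0.105, 0], [0, 0, 0.016], -1]
    - [[0.08, -0.14, 0], [0, 0, 0.016], -1]
    - [[0.09, -0.17, 0], [0, 0, 0.016], -1]

```text
time_s: 1.23
position: [0.4248, 0.2733, 0.1783]
tool_rot: [[-1.0, -0.016, 0.002], [-0.016, 1.0, 0.0], [-0.002, 0.0, -1.0]]
wrist_force: [0.6, 0.2, -0.2]
opening: 0.0002
gripper_force: 0.0
```

Request:
jog_arm:
  plan:
    - [[0, -0.03, 0], [0, 0, 0], -1]
    - [[0, -0.03, 0], [0, 0, 0], -1]
    - [[0, -0.03, 0], [0, 0, 0], -1]

```text
time_s: 1.48
position: [0.4232, 0.2441, 0.1783]
tool_rot: [[-1.0, -0.014, 0.0], [-0.014, 1.0, 0.0], [-0.0, 0.0, -1.0]]
wrist_force: [1.3, 0.8, -0.0]
opening: 0.0001
gripper_force: 0.0
```

```bash
python3 - <<'E'
from h import *
np.set_printoptions(precision=4,suppress=True)
o=manip.get_obs(); C=cam('wrist',o); img,d=manip.grab_frame('wrist'); cv2.imwrite('pics/w0.png',img[:,:,::-1]); np.savez('w0.npz',img=img,d=d)
print(o['position'],o['tool_rot'],o['q'],o['opening'],o['wrist_force'],manip.tip_extent,C)
yaw=.016; R=np.array([[np.cos(yaw),-np.sin(yaw)],[np.sin(yaw),np.cos(yaw)]])
for y in [-.104,-.052,0,.052,.116]:
    w=np.r_[R@[-.037,y]+[.4987,.2525],.0375]; print(w,proj(C,w))
E
```

```text
[0.4232 0.2441 0.1783] [[-0.9999 -0.0138  0.0001]
 [-0.0138  0.9999  0.0003]
 [-0.0001  0.0003 -1.    ]] [ 0.3585  0.1772 -0.292   1.1014  0.0003  0.3447] 0.000130264588582841 [ 1.2573  0.7672 -0.0333] 0.011 (np.float64(370.03461928804904), 283.4745350701229, 204.49497812183114, -0.08870974944890471, array([[-0.0136, -0.9594, -0.2818,  0.3504],
       [ 0.9999, -0.0131, -0.0037,  0.244 ],
       [-0.0001, -0.2818,  0.9595,  0.3096],
       [ 0.    ,  0.    ,  0.    ,  1.    ]]))
[0.4634 0.1479 0.0375] [[161.4171 242.638 ]]
[0.4625 0.1999 0.0375] [[226.0233 242.7922]]
[0.4617 0.2519 0.0375] [[291.6172 242.7297]]
[0.4609 0.3039 0.0375] [[357.0927 242.4526]]
[0.4598 0.3679 0.0375] [[435.8772 241.8205]]
```

View pics/w0.png

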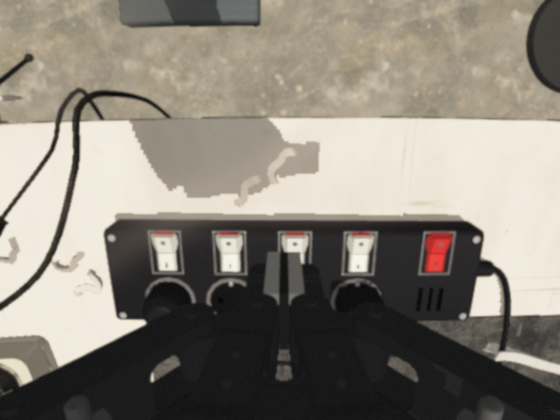

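```bash
python3 - <<'E'
from h import *
np.set_printoptions(precision=4,suppress=True)
z=np.load('w0.npz'); img,d=z['img'],z['d']
T=np.eye(4); 
o=manip.get_obs(); C=cam('wrist',o)
v,u=np.mgrid[205:320,100:490]; u=u.ravel();v=v.ravel(); P=at_depth(C,np.c_[u,v],d[v,u])
for c in [195,330,395]:
    print(c,[(r,img[r,c].tolist(),P[(u==c)&(v==r)][0].round(4).tolist()) for r in range(208,228,2)])
for c in [164,229,360]:
    print(c,[(r,img[r,c].tolist()) for r in range(228,280,2)])
rgb=img[v,u].astype(int); w=(rgb.min(1)>110)&(v>236)&(v<272)
im=np.zeros((420,560),np.uint8); im[v[w],u[w]]=1
N,L,S,c=cv2.connectedComponentsWithStats(im)
for i in range(1,N):
    if S[i,4]>200: print(S[i],c[i],at_z(C,c[i:i+1],.039))
p=at_z(C,[[195,220],[330,220]],.036);print(p)
E
python3 - <<'E'
import cv2
i=cv2.imread('pics/w0.png')[205:325,95:495]
cv2.imwrite('pics/w0b.png',cv2.resize(i,(800,240),interpolation=cv2.INTER_CUBIC))
E
```

```text
195 [(208, [235, 227, 214], [0.4459, 0.1685, -0.0005]), (210, [234, 226, 212], [0.4475, 0.1686, 0.0004]), (212, [222, 211, 194], [0.4496, 0.1683, -0.0005]), (214, [168, 157, 145], [0.4513, 0.1683, 0.0]), (216, [163, 153, 141], [0.4529, 0.1683, 0.0006]), (218, [152, 144, 132], [0.455, 0.1681, 0.0]), (220, [101, 94, 87], [0.4533, 0.1706, 0.0104]), (222, [78, 72, 66], [0.453, 0.1719, 0.0163]), (224, [72, 67, 62], [0.4528, 0.1732, 0.0219]), (226, [68, 62, 57], [0.4535, 0.1739, 0.025])]
330 [(208, [239, 232, 219], [0.4443, 0.2873, -0.0015]), (210, [239, 231, 219], [0.4456, 0.2871, 0.0003]), (212, [238, 230, 218], [0.4473, 0.2871, 0.001]), (214, [193, 182, 167], [0.4495, 0.2874, -0.0003]), (216, [160, 151, 139], [0.4515, 0.2876, -0.0007]), (218, [157, 149, 137], [0.453, 0.2875, 0.0004]), (220, [110, 103, 95], [0.4519, 0.2864, 0.009]), (222, [57, 52, 48], [0.452, 0.2858, 0.0142]), (224, [48, 44, 42], [0.4519, 0.2852, 0.0194]), (226, [44, 43, 39], [0.4519, 0.2845, 0.0244])]
395 [(208, [237, 230, 216], [0.4432, 0.3448, -0.0005]), (210, [238, 230, 217], [0.445, 0.345, -0.0005]), (212, [238, 23
[... 1900 characters left out ...]
 230, 218]), (254, [229, 226, 212]), (256, [247, 245, 234]), (258, [247, 245, 235]), (260, [247, 245, 234]), (262, [246, 244, 234]), (264, [244, 241, 230]), (266, [240, 237, 226]), (268, [241, 239, 227]), (270, [238, 235, 223]), (272, [148, 144, 133]), (274, [110, 105, 101]), (276, [63, 60, 60]), (278, [81, 77, 75])]
[100 237  10  35 250] [103.236 256.128] [[0.476  0.0999 0.039 ]]
[149 237  30  35 754] [165.8554 252.4854] [[0.4714 0.1525 0.039 ]]
[215 237  28  35 778] [229.6285 252.7352] [[0.4705 0.2039 0.039 ]]
[281 237  28  27 462] [295.4177 245.6407] [[0.4636 0.256  0.039 ]]
[346 237  30  35 790] [358.9494 252.6165] [[0.4689 0.3069 0.039 ]]
[[0.4445 0.1769 0.036 ]
 [0.4428 0.2827 0.036 ]]
```

View pics/w0b.png

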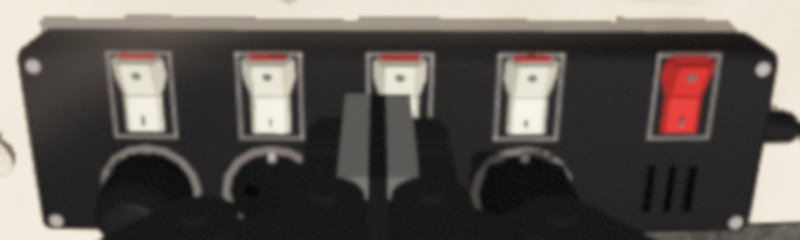

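```bash
python3 - <<'E'
from h import *
np.set_printoptions(precision=2,suppress=True)
o=manip.get_obs(); C=cam('wrist',o); p=o['position']
for dx in (-.011,.011):
  for dy in (-.0145,.0145): print(dx,dy,proj(C,p+[dx,dy,-.011]))
i=cv2.imread('pics/w0.png')[225:325,230:345]
cv2.imwrite('pics/w0c.png',cv2.resize(i,None,fx=5,fy=5,interpolation=cv2.INTER_CUBIC)+20)
E
```

```text
-0.011 -0.0145 [[246.98 250.06]]
-0.011 0.0145 [[316.53 251.05]]
0.011 -0.0145 [[247.76 296.58]]
0.011 0.0145 [[314.34 297.49]]
```

View pics/w0c.png

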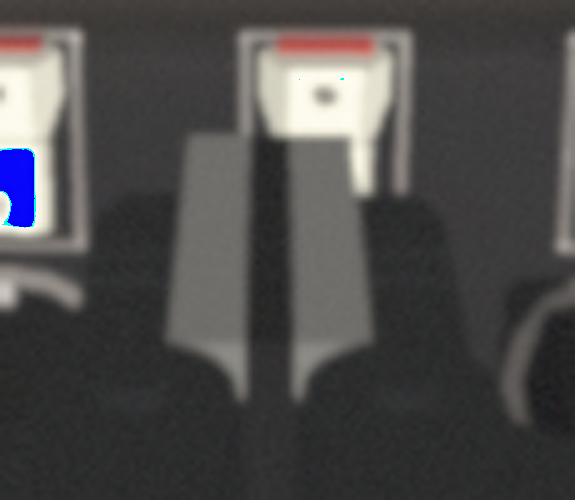

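Request:
jog_arm:
  plan:
    - [[0.01, -0.03, -0.02], [0, 0, 0], -1]
    - [[0.02, -0.06, -0.04], [0, 0, 0], -1]
    - [[0.03, -0.09, -0.06], [0, 0, 0], -1]
    - [[0.033, -0.094, -0.09], [0, 0, 0], -1]
    - [[0.033, -0.094, -0.105], [0, 0, 0], -1]

```text
time_s: 1.95
position: [0.4558, 0.1508, 0.0708]
tool_rot: [[-1.0, -0.016, -0.001], [-0.016, 1.0, -0.0], [0.001, -0.0, -1.0]]
wrist_force: [-1.1, 0.1, 0.8]
opening: 0.0001
gripper_force: 0.0
```

Request:
jog_arm:
  plan:
    - [[0, 0, 0], [0, 0, 0], -1]
    - [[0, 0, 0], [0, 0, 0], -1]

```text
time_s: 2.12
position: [0.4551, 0.1523, 0.0726]
tool_rot: [[-1.0, -0.019, -0.002], [-0.019, 1.0, -0.0], [0.002, 0.0, -1.0]]
wrist_force: [-0.4, -0.6, 0.3]
opening: -0.0001
gripper_force: 0.0
```

```bash
python3 - <<'E'
from h import *
np.set_printoptions(precision=4,suppress=True)
o=manip.get_obs(); C=cam('wrist',o); img,d=manip.grab_frame('wrist'); np.savez('w1.npz',img=img,d=d)
p=o['position'];print(p,o['tool_rot'][:2,:2].round(3),o['wrist_force'],manip.tip_extent)
for x in (.4537,.4597,.4627,.4757): print(x,[proj(C,[x,p[1],z])[0].round(1) for z in (.036,.0375,.043)])
print('tipfront',proj(C,p+[-.011,0,-.011]))
i=img[180:300,200:400,::-1]; cv2.imwrite('pics/w1.png',cv2.resize(i,None,fx=4,fy=4,interpolation=cv2.INTER_CUBIC))
E
```

```text
[0.4551 0.1523 0.0726] [[-1.    -0.019]
 [-0.019  1.   ]] [-0.3604 -0.6389  0.2903] 0.011
0.4537 [array([281.8, 247.8]), array([281.7, 249.1]), array([281.7, 253.6])]
0.4597 [array([281.6, 259. ]), array([281.5, 260.3]), array([281.5, 265.2])]
0.4627 [array([281.4, 264.6]), array([281.4, 265.9]), array([281.4, 270.9])]
0.4757 [array([281. , 287.8]), array([281. , 289.3]), array([280.9, 294.8])]
tipfront [[281.8553 250.6216]]
```

View pics/w1.png

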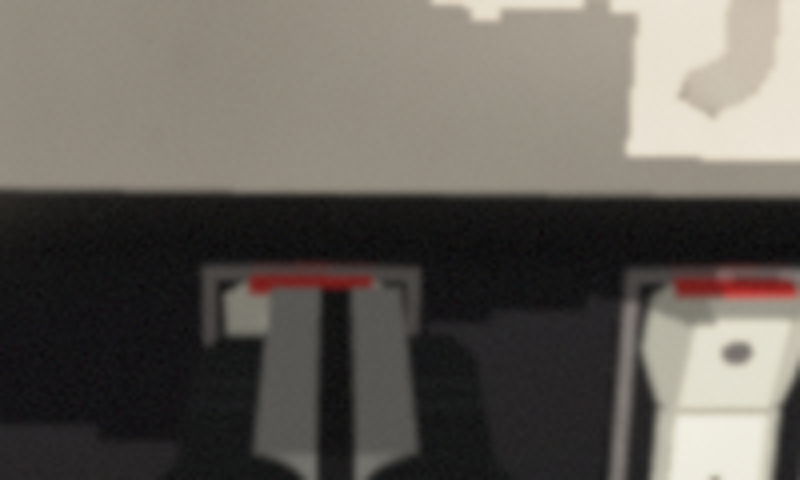

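Request:
jog_arm:
  plan:
    - [[-0.003, -0.003, 0], [0, 0, 0], -1]
    - [[-0.003, -0.003, -0.008], [0, 0, 0], -1]
    - [[-0.003, -0.003, -0.015], [0, 0, 0], -1]
    - [[-0.003, -0.003, -0.015], [0, 0, 0], -1]
    - [[-0.003, -0.003, -0.015], [0, 0, 0], -1]

```text
time_s: 2.58
position: [0.4523, 0.1485, 0.0578]
tool_rot: [[-1.0, -0.017, -0.001], [-0.017, 1.0, -0.0], [0.001, 0.0, -1.0]]
wrist_force: [1.2, -0.7, 0.7]
opening: -0.0001
gripper_force: 0.0
```

Request:
jog_arm:
  plan:
    - [[0, 0, -0.002], [0, 0, 0], -1]
    - [[0, 0, -0.004], [0, 0, 0], -1]
    - [[0, 0, -0.004], [0, 0, 0], -1]
    - [[0, 0, -0.004], [0, 0, 0], -1]

```text
time_s: 2.92
position: [0.453, 0.1485, 0.0541]
tool_rot: [[-1.0, -0.017, 0.0], [-0.017, 1.0, 0.0], [-0.0, 0.0, -1.0]]
wrist_force: [0.3, 0.3, -0.1]
opening: 0.0
gripper_force: 0.0
```

Request:
jog_arm:
  plan:
    - [[0, 0, -0.001], [0, 0, 0], -1]
    - [[0, 0, -0.002], [0, 0, 0], -1]
    - [[0, 0, -0.003], [0, 0, 0], -1]
    - [[0, 0, -0.003], [0, 0, 0], -1]

```text
time_s: 3.25
position: [0.4527, 0.1484, 0.0509]
tool_rot: [[-1.0, -0.017, -0.0], [-0.017, 1.0, -0.0], [0.0, 0.0, -1.0]]
wrist_force: [0.8, -0.7, -0.7]
opening: -0.0
gripper_force: 0.0
```

Request:
jog_arm:
  plan:
    - [[0, 0, -0.001], [0, 0, 0], -1]
    - [[0, 0, -0.002], [0, 0, 0], -1]
    - [[0, 0, -0.002], [0, 0, 0], -1]
    - [[0, 0, -0.002], [0, 0, 0], -1]

```text
time_s: 3.58
position: [0.4528, 0.1485, 0.049]
tool_rot: [[-1.0, -0.017, -0.0], [-0.017, 1.0, 0.0], [0.0, 0.0, -1.0]]
wrist_force: [0.2, 0.1, 0.2]
opening: 0.0002
gripper_force: 0.0
```

Request:
jog_arm:
  plan:
    - [[0, 0, 0.01], [0, 0, 0], -1]
    - [[0, 0, 0.02], [0, 0, 0], -1]
    - [[0, 0.03, 0.02], [0, 0, 0], -1]
    - [[-0.001, 0.052, 0.02], [0, 0, 0], -1]
    - [[-0.001, 0.052, 0.015], [0, 0, 0], -1]

```text
time_s: 4.0
position: [0.4534, 0.2035, 0.0659]
tool_rot: [[-1.0, -0.02, 0.004], [-0.02, 1.0, 0.003], [-0.004, 0.002, -1.0]]
wrist_force: [0.3, 0.1, 0.2]
opening: 0.0003
gripper_force: 0.0
```

```bash
python3 - <<'E'
from h import *
o=manip.get_obs(); img,d=manip.grab_frame('wrist'); print(o['position'])
i=img[200:310,100:400,::-1]; cv2.imwrite('pics/w2.png',cv2.resize(i,None,fx=2.6,fy=2.6,interpolation=cv2.INTER_CUBIC))
E
```

```text
[0.4534264  0.20345074 0.06588299]
```

View pics/w2.png

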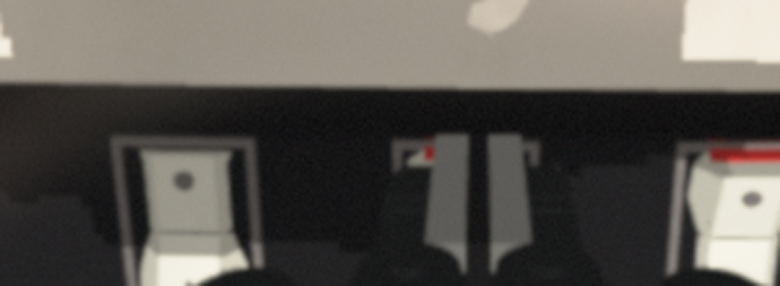

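Request:
jog_arm:
  plan:
    - [[0, 0, -0.004], [0, 0, 0], -1]
    - [[0, 0, -0.007], [0, 0, 0], -1]
    - [[0, 0, -0.01], [0, 0, 0], -1]
    - [[0, 0, -0.012], [0, 0, 0], -1]
    - [[0, 0, -0.013], [0, 0, 0], -1]

```text
time_s: 4.47
position: [0.4515, 0.1998, 0.0506]
tool_rot: [[-1.0, -0.016, -0.001], [-0.016, 1.0, -0.0], [0.001, -0.0, -1.0]]
wrist_force: [0.2, -0.1, -1.1]
opening: 0.0001
gripper_force: 0.0
```

Request:
jog_arm:
  plan:
    - [[0, 0, -0.001], [0, 0, 0], -1]
    - [[0, 0, -0.002], [0, 0, 0], -1]
    - [[0, 0, -0.002], [0, 0, 0], -1]
    - [[0, 0, -0.002], [0, 0, 0], -1]

```text
time_s: 4.8
position: [0.4519, 0.2004, 0.0491]
tool_rot: [[-1.0, -0.017, 0.0], [-0.017, 1.0, 0.0], [-0.0, 0.0, -1.0]]
wrist_force: [-0.2, -0.4, -0.4]
opening: -0.0001
gripper_force: 0.0
```

Request:
jog_arm:
  plan:
    - [[0, 0, 0.01], [0, 0, 0], -1]
    - [[0, 0, 0.02], [0, 0, 0], -1]
    - [[0, 0.03, 0.02], [0, 0, 0], -1]
    - [[-0.001, 0.052, 0.02], [0, 0, 0], -1]
    - [[-0.001, 0.052, 0.015], [0, 0, 0], -1]

```text
time_s: 5.22
position: [0.4528, 0.2559, 0.0667]
tool_rot: [[-1.0, -0.02, 0.005], [-0.02, 1.0, 0.003], [-0.005, 0.003, -1.0]]
wrist_force: [0.9, -0.6, -0.1]
opening: 0.0
gripper_force: 0.0
```

Request:
jog_arm:
  plan:
    - [[0, 0, -0.004], [0, 0, 0], -1]
    - [[0, 0, -0.007], [0, 0, 0], -1]
    - [[0, 0, -0.01], [0, 0, 0], -1]
    - [[0, 0, -0.012], [0, 0, 0], -1]
    - [[0, 0, -0.013], [0, 0, 0], -1]

```text
time_s: 5.63
position: [0.4505, 0.2517, 0.0507]
tool_rot: [[-1.0, -0.016, -0.001], [-0.016, 1.0, -0.0], [0.001, -0.0, -1.0]]
wrist_force: [0.8, -0.2, -0.4]
opening: 0.0001
gripper_force: 0.0
```

Request:
jog_arm:
  plan:
    - [[0, 0, -0.001], [0, 0, 0], -1]
    - [[0, 0, -0.002], [0, 0, 0], -1]
    - [[0, 0, -0.002], [0, 0, 0], -1]
    - [[0, 0, -0.002], [0, 0, 0], -1]

```text
time_s: 5.97
position: [0.4509, 0.2524, 0.0491]
tool_rot: [[-1.0, -0.017, 0.0], [-0.017, 1.0, 0.0], [-0.0, 0.0, -1.0]]
wrist_force: [1.1, 0.7, -0.3]
opening: -0.0004
gripper_force: 0.0
```

Request:
jog_arm:
  plan:
    - [[0, 0, 0.01], [0, 0, 0], -1]
    - [[0, 0, 0.02], [0, 0, 0], -1]
    - [[0, 0.03, 0.02], [0, 0, 0], -1]
    - [[-0.001, 0.052, 0.02], [0, 0, 0], -1]
    - [[-0.001, 0.052, 0.015], [0, 0, 0], -1]

```text
time_s: 6.38
position: [0.4518, 0.3083, 0.0669]
tool_rot: [[-1.0, -0.02, 0.005], [-0.02, 1.0, 0.004], [-0.005, 0.004, -1.0]]
wrist_force: [1.1, -0.0, 0.9]
opening: -0.0001
gripper_force: 0.0
```

Request:
jog_arm:
  plan:
    - [[0, 0, -0.004], [0, 0, 0], -1]
    - [[0, 0, -0.007], [0, 0, 0], -1]
    - [[0, 0, -0.01], [0, 0, 0], -1]
    - [[0, 0, -0.012], [0, 0, 0], -1]
    - [[0, 0, -0.013], [0, 0, 0], -1]

```text
time_s: 6.8
position: [0.4495, 0.3037, 0.0507]
tool_rot: [[-1.0, -0.016, -0.001], [-0.016, 1.0, -0.0], [0.001, -0.0, -1.0]]
wrist_force: [-0.1, 0.3, 0.7]
opening: 0.0
gripper_force: 0.0
```

Request:
jog_arm:
  plan:
    - [[0, 0, -0.001], [0, 0, 0], -1]
    - [[0, 0, -0.002], [0, 0, 0], -1]
    - [[0, 0, -0.002], [0, 0, 0], -1]
    - [[0, 0, -0.002], [0, 0, 0], -1]

```text
time_s: 7.13
position: [0.4499, 0.3044, 0.0491]
tool_rot: [[-1.0, -0.017, 0.0], [-0.017, 1.0, 0.0], [-0.0, 0.0, -1.0]]
wrist_force: [-0.6, 0.9, -1.1]
opening: 0.0002
gripper_force: 0.0
```

Request:
jog_arm:
  plan:
    - [[0, 0, 0.02], [0, 0, 0], -1]
    - [[0, 0, 0.05], [0, 0, 0], -1]
    - [[-0.02, -0.02, 0.08], [0, 0, 0], -1]
    - [[-0.05, -0.05, 0.11], [0, 0, 0], -1]
    - [[-0.07, -0.08, 0.13], [0, 0, 0], -1]

```text
time_s: 7.55
position: [0.3844, 0.2313, 0.1759]
tool_rot: [[-1.0, -0.019, 0.002], [-0.019, 1.0, 0.001], [-0.002, 0.001, -1.0]]
wrist_force: [0.9, -0.5, 0.9]
opening: 0.0002
gripper_force: 0.0
```

Request:
jog_arm:
  plan:
    - [[0, 0, 0.01], [0, 0, 0], -1]
    - [[0, 0, 0.01], [0, 0, 0], -1]
    - [[0, 0, 0.01], [0, 0, 0], -1]

```text
time_s: 7.8
position: [0.3858, 0.2316, 0.185]
tool_rot: [[-1.0, -0.017, 0.003], [-0.017, 1.0, 0.001], [-0.003, 0.001, -1.0]]
wrist_force: [0.4, -0.1, -0.4]
opening: -0.0001
gripper_force: 0.0
```

```bash
python3 - <<'E'
from h import *
o=manip.get_obs(); img,d=manip.grab_frame('wrist'); print(o['position'],o['wrist_force'])
i=img[180:340,80:520,::-1]; cv2.imwrite('pics/w3.png',cv2.resize(i,None,fx=1.8,fy=1.8,interpolation=cv2.INTER_CUBIC))
C=cam('top'); img,d=manip.grab_frame('top')
v,u=np.mgrid[150:350,130:400]; u=u.ravel();v=v.ravel(); P=at_depth(C,np.c_[u,v],d[v,u]); rgb=img[v,u].astype(int)
m=(rgb[:,0]>120)&(rgb[:,1]<60)&(P[:,0]<.5)&(P[:,1]>.33)&(P[:,0]>.44); print(np.c_[u,v][m].mean(0))
E
```

```text
[0.38579522 0.23159412 0.18496486] [ 0.43993611 -0.07020279 -0.44500551]
[197.35135135 259.        ]
```

View pics/w3.png

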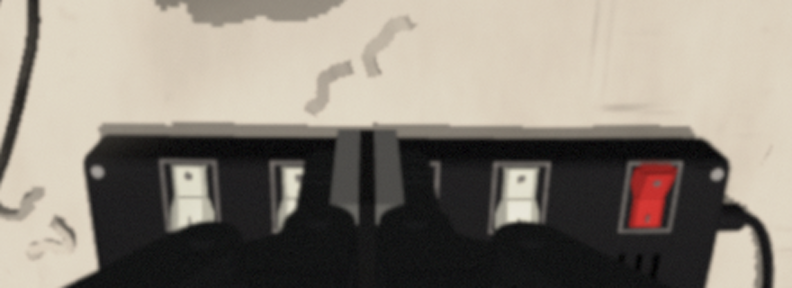

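Request:
jog_arm:
  plan:
    - [[0, 0.03, 0.02], [0, 0, 0], -1]
    - [[0, 0.06, 0.04], [0, 0, 0], -1]
    - [[-0.01, 0.08, 0.05], [0, 0, 0], -1]
    - [[-0.01, 0.08, 0.05], [0, 0, 0], -1]
    - [[-0.01, 0.08, 0.05], [0, 0, 0], -1]

```text
time_s: 8.32
position: [0.3747, 0.3126, 0.2331]
tool_rot: [[-1.0, -0.02, -0.001], [-0.02, 1.0, -0.001], [0.001, -0.001, -1.0]]
wrist_force: [0.2, -0.2, 0.5]
opening: 0.0003
gripper_force: 0.0
```

```bash
python3 - <<'E'
from h import *
w,_=manip.grab_frame('wrist'); t,_=manip.grab_frame('top')
a=cv2.resize(w[180:340,80:520,::-1],(790,287)); b=cv2.resize(t[190:290,160:335,::-1],(525,300))
o=np.zeros((590,790,3),np.uint8); o[:287]=a; o[290:,:525]=b; cv2.imwrite('pics/f.png',o)
E
```

```text
(no output)
```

View pics/f.png

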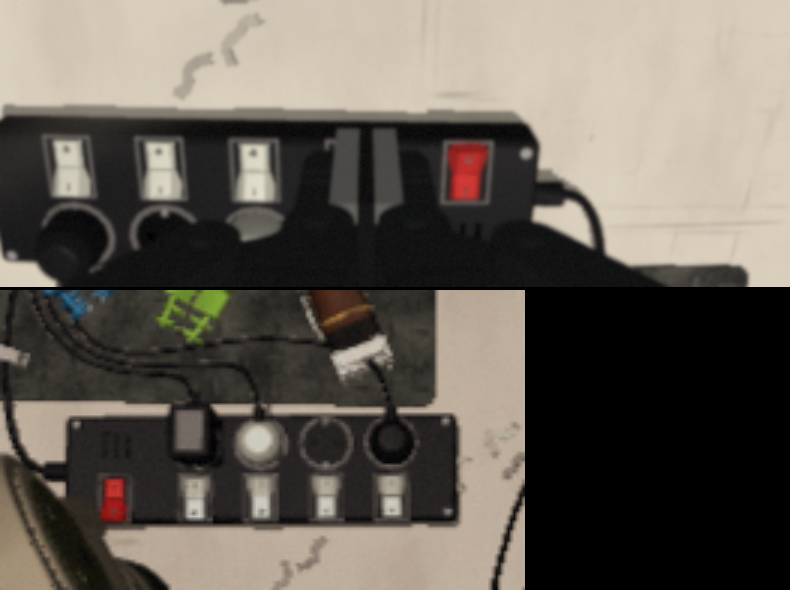

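All four white rockers show no red band, the red main is still on, and the strip has not moved.

```bash
python3 -c "
from station import manip
print(manip.sign_off())"
```

```text
the job is handed in; nothing more can be done
None
```

All four white rockers are pressed off, the red main switch is still on, the strip and the things around it look unmoved in the last pictures, and the job was handed in at about 8.5 s with the arm clear; no verdict came back.

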